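Unstack cleaned meter parts into their shaped trays

TASK

Take the stack of cleaned meter parts apart from the top down and lay each part the way up it is now, flat inside the rim of the tray made for its outline: the brass reset arm in the long narrow tray, then the pointer hub in the round one, then the flag window in the small oblong one, and last the coin-release mechanism in the large oblong one (either way round will do). Never lay the glass window on the bare counter, and leave the two bolts standing where they are.

Things in the scene. Friction and masses are not known exactly. Their poses are not given: they have to be found in the camera images.
- mechanism: Steel coin-release mechanism, the bottom of the stack, loose: oblong casing 108 (its x) x 60 (its y) x 34 mm (z) with a flat top, about 0.5 kg; a fixed chrome button, 16 mm across and 6 mm tall, stands on the top 36 mm from the centre toward +x. Origin: centre of its underside.
- window: Flag window, second from the bottom, loose: ruby glass pane in a steel frame, oblong 60 (its x) x 42 (its y) x 16 mm (z), 0.08 kg. It lies on the mechanism, about 18 mm from its centre away from the button, turned no more than a few degrees. Origin: centre of its underside.
- hub: Aluminium pointer hub, third, loose, standing on the middle of the window: round, 36 mm across, 22 mm tall, 0.07 kg, with a small nib (6 mm wide and 6 mm tall, at the foot) that reaches 22 mm from the axis along its +x. Origin: centre of its underside.
- reset_arm: Brass reset arm, the top of the stack, loose, lying across the hub: straight bar 16 mm wide (its y) and 14 mm thick (z), 88 mm long over all along its x (from -44 to +44 mm), ending at -x in a round eye 24 mm across; about 0.15 kg. Origin: middle of its length, at its underside.
- tray_mechanism: Large oblong wooden tray. Fixed to the counter. Floor 6 mm above the counter, rim 4 mm wide standing 4 mm above the floor (10 mm above the counter). Origin: centre of its underside, at counter height; inside 126 (its x) x 78 mm (its y).
- tray_window: Small oblong wooden tray. Fixed to the counter. Floor 6 mm above the counter, rim 4 mm wide standing 4 mm above the floor (10 mm above the counter). Origin: centre of its underside, at counter height; inside 78 (its x) x 58 mm (its y).
- tray_hub: Round wooden tray. Fixed to the counter. Floor 6 mm above the counter, rim 4 mm wide standing 4 mm above the floor (10 mm above the counter). Origin: centre of its underside, at counter height; inside 60 mm across.
- tray_arm: Long narrow wooden tray. Fixed to the counter. Floor 6 mm above the counter, rim 4 mm wide standing 4 mm above the floor (10 mm above the counter). Origin: centre of its underside, at counter height; inside 106 (its x) x 42 mm (its y).
- bolt_a: Square-headed iron housing bolt standing on its head, loose: head 28 x 28 x 11 mm, shank 14 mm thick, 47 mm tall in all. Origin: centre of its underside. Not part of the job; leave it standing where it is.
- bolt_b: Square-headed iron housing bolt standing on its head, loose: head 28 x 28 x 11 mm, shank 14 mm thick, 47 mm tall in all. Origin: centre of its underside. Not part of the job; leave it standing where it is.
Not all that is in view belongs to the job. Of the things shaped like the reset_arm, the brass one is meant.

How it is judged:
On the way, in this order (a step that is already met when the one before it is completed fails the run):
1. the brass reset arm lies in the long narrow tray (horizontal distance between reset_arm and tray_arm below 0.015 m and z of reset_arm in the frame of tray_arm between 0.0045 and 0.0075 m and angle between reset_arm's own z axis and vertical below 0.05 rad and angle between the x axis of reset_arm and the x axis of tray_arm, either way round below 0.35 rad), for 0.2 s.
2. the pointer hub stands in the round tray (horizontal distance between hub and tray_hub below 0.015 m and z of hub in the frame of tray_hub between 0.0045 and 0.0075 m and angle between hub's own z axis and vertical below 0.05 rad), for 0.2 s.
3. the flag window lies in the small oblong tray (horizontal distance between window and tray_window below 0.015 m and z of window in the frame of tray_window between 0.0045 and 0.0075 m and angle between window's own z axis and vertical below 0.05 rad and angle between the x axis of window and the x axis of tray_window, either way round below 0.4 rad), for 0.2 s.
4. the coin-release mechanism lies in the large oblong tray (horizontal distance between mechanism and tray_mechanism below 0.015 m and z of mechanism in the frame of tray_mechanism between 0.0045 and 0.0075 m and angle between mechanism's own z axis and vertical below 0.05 rad and angle between the x axis of mechanism and the x axis of tray_mechanism, either way round below 0.25 rad), for 0.2 s.
At the end, for the whole second after the job is handed in: Each part rests flat (tilt under 0.05 rad) on its own tray's floor: underside within 1.5 mm of the floor, centre within 15 mm of the tray's centre, turned along the tray (arm 0.35, window 0.4, mechanism 0.25 rad, either way round), at rest (under 0.02 m/s) (all of step 1 and all of step 2 and all of step 3 and all of step 4 and linear speed of each of reset_arm, hub, window, mechanism below 0.02 m/s); the robot touches nothing.
It fails at once if the glass window lies on the bare counter (height (world z) of window below 0.003 m).
It fails at once if a bolt is pushed more than 20 mm away or knocked over (distance of bolt_a from where it was at the start of the episode above 0.02 m or angle between bolt_a's own z axis and vertical above 0.5 rad).
It fails at once if a bolt is pushed more than 20 mm away or knocked over (distance of bolt_b from where it was at the start of the episode above 0.02 m or angle between bolt_b's own z axis and vertical above 0.5 rad).
It also fails if it takes over 122 s, if anything falls off the work surface, if the arm or the gripper's body presses on something with over 40 N, if the wrist force passes 120 N, or if a joint passes its speed limit or range.

ROBOT

A 6-joint arm with a two-finger parallel gripper is mounted at the origin on the work surface. World frame = base frame: x ahead of the robot, y to its left, z up, the work surface at z = 0. Lengths are in m, angles in rad, forces in N, time in s.
With the tool pointing down it reaches from about 0.325 to 0.775 m from the base axis. Payload 5.5 kg.
Tool frame: the origin (TCP) lies at the very end of the fingers, on their centre line; the grasp point (between the pads) lies 19 mm behind it; z points along the fingers, y is the line along which they close (so a half turn about z gives the same grasp; the last joint's range is limited). The gripper opens to 85 mm and grips with 20 to 120 N. Pads are 22 mm wide; open, the fingers measure 114 mm over their backs; the gripper's body (76 mm by 85 mm) begins 54 mm behind the grasp point. The pads swing forward as they close: fully open they stand 13 mm farther back than shut.
Start: joints at [-1.165, 0.091, 1.231, -0, 1.82, -0.057], TCP at [0.268, -0.537, 0.231] pointing down, gripper open.
Joint ranges: [-2.87, 2.87], [-0.86, 2.18], [0.17, 2.46], [-1.51, 4.65], [0.06, 2.69], [-2.65, 2.65]. Speed limits (rad/s): [2.57, 2.57, 3.01, 3.14, 3.14, 3.14].

INTERFACE

Orientations are given as a unit quaternion [x, y, z, w].
In Python, from rig import bot gives the robot as it stands. The module is installed in compiled form; this text tells all that it offers.
- The arm moves only by the tool send_rows, never from a script. Its arguments are lists of equal length, an entry for each row: "linear": the shift along the tool's x, y, z as a fraction of full scale, a list of three; "spin": the turn about the tool's z as a fraction of full scale; "jaw": the gripper command: -1 is shut, 1 is fully open, values between are in proportion. In form: {"linear": [[tx, ty, tz], ...], "spin": [spin, ...], "jaw": [jaw, ...]}. A call has 1 to 8 rows; each row is the pose to reach, as a shift and turn from the pose commanded when the call began, along the tool's axes at that moment; what a row does not reach only later rows make up. Full scale, the value 1, is 0.5 m for a shift and 30 degrees for a turn. A row lasts 1/12 s, in which the tool goes at most 41.7 mm and 7.16 degrees, less where a joint would pass 70% of its speed; a pose out of reach is approached as far as the arm can. A call with a number of a shift or a turn outside -1 to 1 is refused whole. A call with a gripper value outside its range is refused whole. The fingers move at their own pace and stop on an object; "force" is the grip in N (left out, the last holds). Time passes only in rows, so rows that repeat a pose let the fingers close. It gives the time, the measured TCP pose, the force, the opening and the grip force at its end, in the units of the state.
- bot.get_obs(): the state, without advancing time (a new reading comes with each control period).
- bot.read_camera(name): name is "scene" or "top"; returns (picture, depth): 400x640x3 uint8, red, green, blue; 400x640 float32, m along the optical axis (not along the pixel's ray), 0 where there is no reading.
- bot.get_calibration(name): a dict with "vfov" (degrees; the focal length in pixels is half the picture's height over the tangent of half this angle, whatever the lens; pixels are square), "cx", "cy" (the principal point, pixels), "T" (4x4, takes a point from camera to world coordinates). Camera axes: x right, y down, z forward; pixel columns grow to the right and rows downward; lengths in m; the calibration is good to about 2 mm. A picture is of the moment at which its call begins. get_calibration takes no time and is no camera call.
- bot.job_done(): hands the job in; it is judged then, once.
Trained networks look in the newest picture that a camera, given by its name, has taken for a name from the list of things; names that differ only in an ending like _2 or _b are one class to them, and where a whole thing is asked for, a point or a joint stands for the part that bears it (a point fixed in the world has none). Each returns a list of dicts, best first, with "confidence" (0 to 1); they miss things now and then, are a little off and sometimes report something else, mostly with a low value. They report only what shows in the picture. A call takes as long as a camera call. They do not tell look-alikes from the thing itself.
- bot.find_in(camera, query): "position" ([x, y, z] in m, in world coordinates, good to about 4 mm: the middle of the surface that is visible of it).
- bot.trace(camera, query): "region" (400x640 bool, what is visible of it).
The state is a dict: "time": time; "joints": joint angles; "qvel": joint speeds; "tau": joint torques, N m; "tool_pos": TCP position; "ee_rot": TCP orientation; "ft_force": force on the tool from outside, world axes, zero at the start; "wrist_torque": the same for the moment, N m; "gripper_width": finger opening in m; "grip_force": force on a finger pad.
Only numpy, scipy, OpenCV 4.12 (cv2) and the standard library are available. Lean on these libraries where they do the work, as an engineer would, in place of code of your own. Each camera call takes 0.05 s, during which the arm holds its last target. There are 200 camera calls.

## Working session

There is one attempt and no reset: what is moved stays moved. The work goes in short steps, Python scripts to look and compute and a tool call to move; the robot and the scene stay as the last step left them, time stands still between calls to the robot, and variables do not carry over. Pictures are saved under pics/ and viewed, at most 14 in all, crops included, and the job is handed in when it is done.

Besides the shell and the picture viewer there is one more tool, called as a command line: name --pt "numbers of a row" for each row, then --argument value for the rest. send_rows: Moves the arm, as the interface text tells. Its arguments: {"type":"object","properties":{"linear":{"type":"array"},"spin":{"type":"array"},"jaw":{"type":"array"},"force":{"type":"number"}},"required":["linear","spin","jaw"]}

```bash
mkdir -p pics
cat > h.py <<'E'
import numpy as np, cv2
from rig import bot
def world(cam,depth):
    c=bot.get_calibration(cam); f=200/np.tan(np.radians(c["vfov"])/2)
    v,u=np.mgrid[0:400,0:640]
    P=np.stack([(u-c["cx"])/f*depth,(v-c["cy"])/f*depth,depth],-1)
    T=np.array(c["T"]); return P@T[:3,:3].T+T[:3,3]
def save(n,im): cv2.imwrite(f"pics/{n}.png",cv2.cvtColor(im,cv2.COLOR_RGB2BGR))
E
python3 - <<'E'
from h import *
for c in ("scene","top"):
    im,d=bot.read_camera(c); save(c+"0",im); np.savez(c+"0.npz",im=im,W=world(c,d),d=d)
    print(c,bot.get_calibration(c))
    for q in ["reset_arm","hub","window","mechanism","tray_mechanism","tray_window","tray_hub","tray_arm","bolt_a"]:
        print(c,q,[(np.round(r["position"],3).tolist(),round(r["confidence"],2)) for r in bot.find_in(c,q)])
print(bot.get_obs())
E
```

```text
scene {'vfov': 56.124253969994356, 'cx': 321.0990862896552, 'cy': 199.60841399663806, 'T': array([[-0.85869784,  0.33252268, -0.38995729,  0.76773987],
       [ 0.51223369,  0.58058772, -0.63287799,  0.4959104 ],
       [ 0.01595813, -0.74320022, -0.66887874,  0.6130256 ],
       [ 0.        ,  0.        ,  0.        ,  1.        ]])}
scene reset_arm [([0.393, 0.262, 0.087], 0.96), ([0.26, 0.289, 0.01], 0.61)]
scene hub [([0.398, 0.275, 0.07], 0.8)]
scene window [([0.398, 0.282, 0.05], 0.75)]
scene mechanism [([0.429, 0.273, 0.029], 0.67)]
scene tray_mechanism [([0.608, 0.173, 0.005], 0.68), ([0.4, 0.279, 0.053], 0.46), ([0.394, 0.262, 0.087], 0.27)]
scene tray_window [([0.397, -0.303, 0.006], 0.85)]
scene tray_hub [([0.593, -0.189, 0.007], 0.73)]
scene tray_arm []
scene bolt_a [([0.672, 0.009, 0.01], 0.79), ([0.351, 0.132, 0.013], 0.58)]
top {'vfov': 51.35862475255638, 'cx': 321.62877979232854, 'cy': 205.6754528955816, 'T': array([[ 0.00237484, -0.9884832 ,  0.15131199,  0.32744685],
       [-0.99999053, -0.00179559,  0.00396468,  0.00790778],
       [-0.00364733, -0.15131997, -0.98
[... 514 characters left out ...]
s': array([-1.16472412e+00,  9.10887711e-02,  1.23070540e+00,  3.97916513e-05,
        1.81981913e+00, -5.67370348e-02]), 'qvel': array([ 5.87508776e-07,  6.39674154e-04, -1.79651368e-03,  1.46658009e-03,
       -2.75240654e-04,  2.57725772e-05]), 'tau': array([-6.07450656e-04, -4.58481431e+01, -4.18102992e+01, -7.27477845e-05,
        8.19614306e-04, -1.04765357e-05]), 'tool_pos': array([ 0.26787063, -0.53689099,  0.23127889]), 'ee_rot': array([ 9.73344087e-01,  2.29349705e-01,  1.71943478e-05, -1.35195566e-05]), 'ft_force': array([-0.38185227, -0.11419266,  0.33879092]), 'wrist_torque': array([-0.01020971,  0.01441206, -0.00547671]), 'grip_force': 0.0, 'gripper_width': 0.08543247113902774}
```

View pics/top0.png

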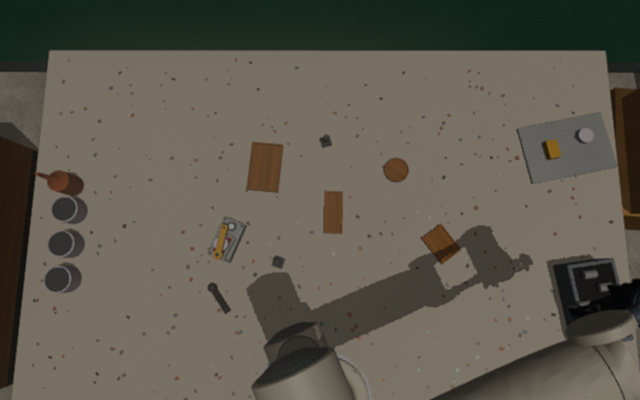

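View pics/scene0.png

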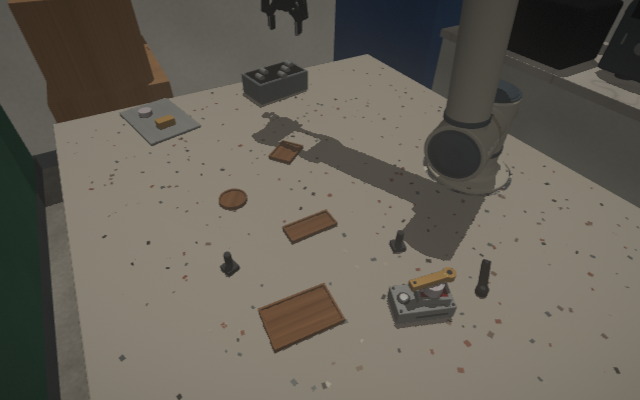

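Top view: large tray (265,167), round (396,170), narrow (333,212), small (440,243), stack (226,240), bolts (326,141) and (278,262). The dark look-alike arm is at (218,298). Next I fit rectangles to each.

```bash
cat >> h.py <<'E'
def rect(P):
    (c,s,a)=cv2.minAreaRect((P[:,:2]*1000).astype(np.float32))
    if s[0]<s[1]: s=(s[1],s[0]); a+=90
    return np.round(c,1).tolist(),np.round(s,1).tolist(),round((a+90)%180-90,1)
E
python3 - <<'E'
from h import *
T={}
for c in ("scene","top"):
    z=np.load(c+"0.npz"); W=z["W"]; im=z["im"].astype(int); d=z["d"]
    brown=(im[...,0]-im[...,2]>25)&(d>0)
    for n,(x,y,r) in dict(mech=(.605,.17,.1),win=(.393,-.305,.07),hub=(.598,-.187,.06),arm=(.481,-.018,.08)).items():
        m=brown&(np.hypot(W[...,0]-x,W[...,1]-y)<r)&(W[...,2]<.02)
        m=cv2.morphologyEx(m.astype(np.uint8),cv2.MORPH_OPEN,np.ones((3,3)))>0
        print(c,n,rect(W[m]),m.sum(),np.median(W[m],0).round(4))
    near=(np.hypot(W[...,0]-.39,W[...,1]-.26)<.1)&(d>0)
    for n,lo,hi in (("arm",.079,.095),("arm yellow",.079,.095),("hub",.055,.075),("win",.046,.053),("mech",.028,.038),("all",.01,.038)):
        m=near&(W[...,2]>lo)&(W[...,2]<hi)
        if "yel" in n: m&=im[...,0]-im[...,2]>40
        print(c,n,m.sum(),rect(W[m]) if m.sum()>3 else "",np.median(W[m],0).round(4))
    for b in ((.672,.009),(.351,.132)):
        m=(np.hypot(W[...,0]-b[0],W[...,1]-b[1])<.04)&(d>0)&(W[...,2]>.02)
        print(c,"bolt",m.sum(),W[m].mean(0).round(4), W[m][:,2].max())
a=np.load("scene0.npz")["im"][240:350,350:510]; t=np.load("top0.npz")["im"][205:270,195:265]
save("crop",np.hstack([cv2.resize(a,(480,330),interpolation=2),cv2.resize(t,(320,330),interpolation=2)]))
E
```

```text
scene mech ([601.3, 165.4], [138.3, 95.2], -5.3) 3193 [0.6075 0.1711 0.0058]
scene win ([406.5, -300.1], [74.1, 66.5], -54.6) 261 [ 0.408  -0.2979  0.0067]
scene hub ([597.9, -194.6], [77.7, 69.8], -60.0) 394 [ 0.5973 -0.1909  0.0062]
scene arm ([478.3, -16.0], [123.8, 74.6], -16.8) 748 [ 0.4832 -0.0164  0.006 ]
scene arm 495 ([394.2, 262.8], [88.0, 22.0], -13.9) [0.3948 0.2645 0.0855]
scene arm yellow 378 ([394.7, 263.2], [87.0, 22.0], -13.0) [0.3948 0.2629 0.0857]
scene hub 226 ([402.3, 271.4], [78.9, 17.3], -23.8) [0.3989 0.2755 0.0707]
scene win 298 ([391.8, 272.3], [62.0, 35.1], -22.7) [0.3932 0.2799 0.0496]
scene mech 937 ([404.3, 262.0], [108.7, 61.5], -22.1) [0.4279 0.2662 0.0336]
scene all 1331 ([404.7, 262.5], [109.5, 61.9], -23.1) [0.4283 0.2723 0.0329]
scene bolt 97 [0.6765 0.0069 0.0377] 0.0482721398816961
scene bolt 91 [0.3486 0.1302 0.0374] 0.04882642652393332
top mech ([607.6, 170.2], [139.9, 89.9], -5.1) 1589 [0.6054 0.1691 0.0073]
top win ([395.8, -305.8], [89.9, 71.7], 36.1) 848 [ 0.3971 -0.3053  0.0071]
top hub ([598.1, -190.9], [70.1, 67.5], -48.8) 490 [ 0.598  -0.1902  0.0074]
top arm ([482.5, -30.8], [118.2, 73.5], 0.1) 823 [ 0.4801 -0.0182  0.0074]
top arm 261 ([396.1, 263.6], [86.2, 22.1], -8.9) [0.3935 0.262  0.0864]
top arm yellow 240 ([395.7, 262.7], [86.1, 22.1], -10.8) [0.3935 0.2615 0.0865]
top hub 85 ([393.5, 264.6], [82.7, 33.4], -0.8) [0.3919 0.2553 0.072 ]
top win 113 ([390.6, 266.1], [59.7, 42.2], -28.9) [0.3857 0.2531 0.0505]
top mech 420 ([405.5, 261.5], [107.7, 61.4], -22.7) [0.4228 0.2478 0.0345]
top all 484 ([405.4, 261.7], [107.9, 62.9], -21.9) [0.4201 0.2453 0.0341]
top bolt 39 [0.675  0.0025 0.0424] 0.05152621290728665
top bolt 31 [0.3467 0.1267 0.0456] 0.05123229680392338
```

View pics/crop.png

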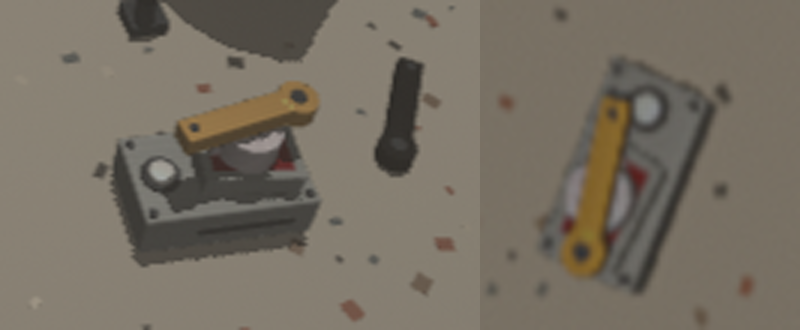

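Crops: the arm's eye is toward the robot, in the lower part of the top crop. It lies across the hub, and the button is at the far end. I'll refine the tray and arm fits.

Run:
```python
from h import *
z=np.load("top0.npz"); W=z["W"]; im=z["im"].astype(int)
for th in (30,45):
  b=((im[...,0]-im[...,2]>th)).astype(np.uint8)
  b=cv2.morphologyEx(b,cv2.MORPH_OPEN,np.ones((3,3)))
  n,l,s,c=cv2.connectedComponentsWithStats(b)
  for nm,(u,v) in dict(mech=(265,167),hub=(396,170),arm=(333,212),win=(440,243),ARM=(222,236)).items():
    k=l[v,u]; m=l==k
    P=W[m][:,:2]; w,e=np.linalg.eigh(np.cov(P.T)); 
    print(th,nm,k,s[k],rect(W[m]),P.mean(0).round(4),"pca",np.degrees(np.arctan2(e[1,1],e[0,1])).round(1))
z=np.load("scene0.npz"); W=z["W"]; im=z["im"].astype(int)
b=cv2.morphologyEx(((im[...,0]-im[...,2]>35)).astype(np.uint8),cv2.MORPH_OPEN,np.ones((3,3)))
n,l,s,c=cv2.connectedComponentsWithStats(b)
for nm,(u,v) in dict(mech=(302,316),hub=(233,200),arm=(310,227),win=(286,152),ARM=(430,281)).items():
    k=l[v,u]; m=l==k; P=W[m][:,:2]; w,e=np.linalg.eigh(np.cov(P.T)); 
    print(nm,k,s[k],rect(W[m]),P.mean(0).round(4),"pca",np.degrees(np.arctan2(e[1,1],e[0,1])).round(1))
```

```text
30 mech 4 [ 247  142   36   50 1543] ([492.3, 129.8], [389.9, 126.7], 18.5) [0.605  0.1688] pca 177.0
30 hub 5 [384 157  25  25 474] ([487.2, -91.0], [369.9, 65.7], -41.8) [ 0.5959 -0.1891] pca 143.7
30 arm 8 [324 191  19  43 805] ([432.3, -17.8], [210.1, 49.5], -0.5) [ 0.4798 -0.0182] pca 179.1
30 win 12 [422 225  38  39 784] ([345.6, -175.4], [355.2, 97.5], -69.0) [ 0.3971 -0.3027] pca 69.8
30 ARM 11 [212 224  16  36 274] ([342.9, 156.5], [283.3, 94.7], 65.6) [0.3929 0.2624] pca 165.6
45 mech 2 [ 248  144   34   47 1355] ([489.6, 128.5], [385.5, 121.2], 19.2) [0.6035 0.1681] pca 177.8
45 hub 3 [385 159  22  22 401] ([483.6, -89.9], [363.5, 60.2], -41.5) [ 0.5956 -0.1884] pca 144.2
45 arm 5 [324 192  18  41 692] ([430.8, -16.4], [207.3, 45.6], -0.9) [ 0.4794 -0.0172] pca 176.8
45 win 9 [423 225  31  27 507] ([360.9, -166.4], [349.6, 61.7], -69.1) [ 0.4081 -0.2965] pca 104.3
45 ARM 8 [213 225  15  34 218] ([344.8, 150.5], [274.1, 86.1], 65.6) [0.3925 0.261 ] pca 169.5
mech 9 [ 260  288   82   61 2857] ([647.0, 318.8], [405.6, 138.6], 74.6) [0.6092 0.1733] pca -163.6
hub 5 [219 191  27  16 328] ([693.5, 135.2], [733.9, 61.7], 73.6) [ 0.6    -0.1821] pca 76.0
arm 6 [285 213  49  27 635] ([633.9, 206.7], [628.6, 105.3], 55.7) [ 0.4838 -0.0156] pca -159.2
win 4 [273 146  22  15 210] ([591.2, 75.4], [910.3, 58.6], 63.5) [ 0.4099 -0.2881] pca 65.8
ARM 7 [410 267  46  21 398] ([537.9, 346.6], [547.5, 65.4], 30.3) [0.3946 0.2639] pca -168.5
```

Run:
```python
from h import *
for cam in("top","scene"):
  im,d=bot.read_camera(cam); W=world(cam,d)
  for q in ["tray_mechanism","tray_window","tray_hub","tray_arm","reset_arm","mechanism","window"]:
    for r in bot.trace(cam,q)[:1]:
        m=r["region"]&(d>0)&(W[...,2]<.1); 
        m=cv2.morphologyEx(m.astype(np.uint8),cv2.MORPH_OPEN,np.ones((3,3)))>0
        P=W[m]; md=np.median(P,0); P=P[np.linalg.norm(P-md,axis=1)<.085]
        w,e=np.linalg.eigh(np.cov(P[:,:2].T))
        print(cam,q,round(r["confidence"],2),len(P),rect(P),P.mean(0).round(4),"pca",np.degrees(np.arctan(e[1,1]/e[0,1])).round(1))
```

```text
top tray_mechanism 0.62 1566 ([608.4, 170.4], [141.4, 91.4], -4.4) [0.6055 0.1695 0.0073] pca -3.3
top tray_window 0.68 829 ([397.2, -304.9], [85.8, 72.5], 36.7) [ 0.396  -0.3042  0.0072] pca 39.4
top tray_hub 0.79 464 ([597.6, -188.7], [65.6, 64.1], -28.1) [ 0.5974 -0.1889  0.0077] pca -44.6
top tray_arm 0.69 791 ([481.1, -18.1], [111.9, 48.6], -0.2) [ 0.4813 -0.0181  0.0077] pca -0.7
top reset_arm 0.84 253 ([396.9, 267.5], [81.8, 29.9], -9.3) [0.3923 0.2626 0.0853] pca -11.9
top mechanism 0.64 442 ([405.3, 260.2], [107.2, 60.4], -21.4) [0.4166 0.2414 0.033 ] pca -2.4
top window 0.72 136 ([391.1, 268.2], [59.2, 46.6], -28.8) [0.3861 0.2578 0.0493] pca -51.1
scene tray_mechanism 0.94 3481 ([601.8, 167.7], [140.4, 95.3], -7.2) [0.6056 0.1715 0.006 ] pca -4.7
scene tray_hub 0.72 486 ([592.5, -193.6], [80.8, 67.1], 58.0) [ 0.5962 -0.1885  0.0062] pca 77.0
scene tray_arm 0.77 1014 ([476.5, -23.4], [120.9, 65.2], -0.6) [ 0.4809 -0.0174  0.0062] pca 1.3
scene reset_arm 0.97 567 ([392.4, 256.7], [88.5, 34.8], -14.2) [0.3967 0.2651 0.0832] pca -11.9
scene mechanism 0.59 1427 ([404.8, 263.1], [108.5, 60.4], -22.3) [0.4254 0.2701 0.0273] pca -41.1
scene window 0.97 402 ([379.8, 278.5], [92.0, 37.1], -13.4) [0.3956 0.2796 0.0462] pca -22.7
```

```bash
cat >> h.py <<'E'
def plan(*wps):
    """waypoints (x,y,z mm, yaw deg), each from the previous one; print tool-axis fractions"""
    o=bot.get_obs(); p=np.array(o["tool_pos"])*1000; q=o["ee_rot"]; psi=np.degrees(2*np.arctan2(q[1],q[0]))
    print("now",p.round(1),"psi",round(psi,2),"w",round(o["gripper_width"]*1000,1),"j",np.degrees(o["joints"]).round(0),"F",o["ft_force"].round(1),"t",round(o["time"],1))
    for w in wps:
        d=np.array(w[:3])-p; a=np.radians(psi); c,s=np.cos(a),np.sin(a)
        dy=(psi-w[3]+180)%360-180
        print(w,"lin",(np.array([d[0]*c+d[1]*s,d[0]*s-d[1]*c,-d[2]])/500).round(4).tolist(),"spin",round(dy/30,4))
        p=np.array(w[:3]);psi=w[3]
E
python3 -c "
from h import *
plan((400,-280,231,0),(470,0,200,-12),(395,263,180,-12),(395,263,77.5,-12))"
```

```text
now [ 267.9 -536.9  231.3] psi 26.52 w 85.5 j [-67.   5.  71.  -0. 104.  -3.] F [ 0.3 -0.2  1.1] t 1.8
(400, -280, 231, 0) lin [0.4658, -0.3418, 0.0005] spin 0.8839
(470, 0, 200, -12) lin [0.14, -0.56, 0.062] spin 0.4
(395, 263, 180, -12) lin [-0.2561, -0.4833, 0.04] spin 0.0
(395, 263, 77.5, -12) lin [0.0, -0.0, 0.205] spin 0.0
```

send_rows --pt "0.4658 -0.3418 0" --pt "0.4658 -0.3418 0" --pt "0.4658 -0.3418 0" --pt "0.4658 -0.3418 0" --pt "0.4658 -0.3418 0" --pt "0.4658 -0.3418 0" --pt "0.4658 -0.3418 0" --pt "0.4658 -0.3418 0" --spin '[0.884,0.884,0.884,0.884,0.884,0.884,0.884,0.884]' --jaw '[1,1,1,1,1,1,1,1]' --force 40

```text
time: 2.47
tool_pos: [0.4028, -0.2743, 0.232]
ee_rot: [1.0, 0.004, 0.001, -0.001]
ft_force: [-0.2, 0.0, 0.5]
gripper_width: 0.0855
grip_force: 0.0
```

send_rows --pt "0.14 -0.56 0.062" --pt "0.14 -0.56 0.062" --pt "0.14 -0.56 0.062" --pt "0.14 -0.56 0.062" --pt "0.14 -0.56 0.062" --pt "0.14 -0.56 0.062" --pt "0.14 -0.56 0.062" --pt "0.14 -0.56 0.062" --spin '[0.4,0.4,0.4,0.4,0.4,0.4,0.4,0.4]' --jaw '[1,1,1,1,1,1,1,1]'

```text
time: 3.13
tool_pos: [0.4704, 0.0057, 0.1993]
ee_rot: [0.995, -0.101, -0.001, -0.001]
ft_force: [-0.4, -0.4, -0.3]
gripper_width: 0.0853
grip_force: 0.0
```

```bash
python3 -c "
from h import *
plan((395,263,150,-12),(395,263,77.5,-12))"
```

```text
now [470.4   5.7 199.3] psi -11.61 w 85.3 j [ -4. -15.  93.   0. 102.  98.] F [-0.4 -0.4 -0.3] t 3.1
(395, 263, 150, -12) lin [-0.2512, -0.4738, 0.0986] spin 0.0131
(395, 263, 77.5, -12) lin [0.0, -0.0, 0.145] spin 0.0
```

send_rows --pt "-0.256 -0.483 0.1" --pt "-0.256 -0.483 0.1" --pt "-0.256 -0.483 0.1" --pt "-0.256 -0.483 0.1" --pt "-0.256 -0.483 0.1" --pt "-0.256 -0.483 0.1" --pt "-0.256 -0.483 0.1" --pt "-0.256 -0.483 0.1" --spin '[0,0,0,0,0,0,0,0]' --jaw '[1,1,1,1,1,1,1,1]'

```text
time: 3.8
tool_pos: [0.3931, 0.2662, 0.1488]
ee_rot: [0.995, -0.102, -0.001, -0.0]
ft_force: [-0.7, 0.1, -0.2]
gripper_width: 0.0854
grip_force: 0.0
```

send_rows --pt "0 0 0" --pt "0 0 0" --pt "0 0 0" --spin '[0,0,0]' --jaw '[0.1,0.1,0.1]'

```text
time: 4.05
tool_pos: [0.3958, 0.2618, 0.1507]
ee_rot: [0.994, -0.105, 0.0, 0.0]
ft_force: [0.6, -0.8, 0.3]
gripper_width: 0.0516
grip_force: 0.0
```

```bash
python3 -c "
from h import *
plan((395,263,77.5,-12))
im,d=bot.read_camera('scene'); save('s1',im[200:340,340:540].repeat(4,0).repeat(4,1))"
```

```text
now [395.8 261.8 150.7] psi -12.1 w 51.6 j [ 29. -14.  97.  -0.  97. 131.] F [ 0.6 -0.8  0.3] t 4.0
(395, 263, 77.5, -12) lin [-0.002, -0.0021, 0.1464] spin -0.0032
```

View pics/s1.png

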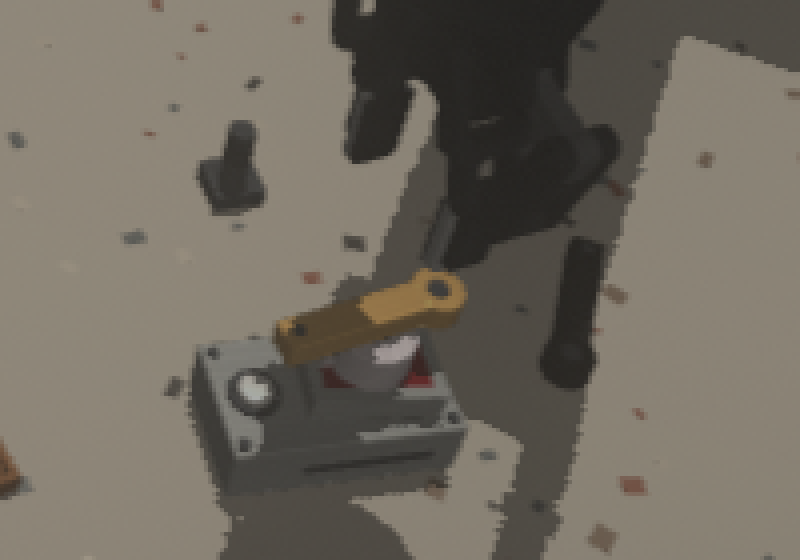

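The fingers hover on either side of the brass bar, with the stack undisturbed. I'll descend and close.

send_rows --pt "0 0 0.05" --pt "0 0 0.1" --pt "0 0 0.13" --pt "0 0 0.146" --pt "0 0 0.146" --pt "0 0 0.146" --spin '[0,0,0,0,0,0]' --jaw '[0,0,0,0,0,0]'

```text
time: 4.6
tool_pos: [0.3955, 0.2623, 0.0779]
ee_rot: [0.994, -0.105, 0.0, -0.0]
ft_force: [0.0, -0.1, 1.7]
gripper_width: 0.043
grip_force: 0.0
```

send_rows --pt "0 0 0" --pt "0 0 0" --pt "0 0 0" --pt "0 0 0" --pt "0 0 0" --pt "0 0 0" --pt "0 0 0" --pt "0 0 0" --spin '[0,0,0,0,0,0,0,0]' --jaw '[-0.5,-0.6,-0.7,-0.8,-1,-1,-1,-1]' --force 40

```text
time: 5.27
tool_pos: [0.3959, 0.2631, 0.0789]
ee_rot: [0.995, -0.105, 0.001, -0.001]
ft_force: [0.3, -1.0, 5.6]
gripper_width: 0.0143
grip_force: 40.4
```

```bash
python3 -c "
from h import *
plan((395,263,180,-12),(481,-18,120,-0.5),(481,-18,13,-0.5))"
```

```text
now [395.9 263.1  78.9] psi -12.01 w 14.3 j [ 30. -13. 104.  -0.  89. 132.] F [ 0.3 -1.   5.6] t 5.3
(395, 263, 180, -12) lin [-0.0016, 0.0006, -0.2022] spin -0.0002
(481, -18, 120, -0.5) lin [0.2851, 0.514, 0.12] spin -0.3833
(481, -18, 13, -0.5) lin [0.0, -0.0, 0.214] spin 0.0
```

send_rows --pt "0 0 -0.01" --pt "0 0 -0.02" --pt "0 0 -0.03" --pt "0 0 -0.045" --pt "0 0 -0.06" --pt "0 0 -0.06" --spin '[0,0,0,0,0,0]' --jaw '[-1,-1,-1,-1,-1,-1]'

```text
time: 5.77
tool_pos: [0.3958, 0.2633, 0.1095]
ee_rot: [0.995, -0.105, 0.001, -0.001]
ft_force: [0.2, 0.3, -0.8]
gripper_width: 0.0142
grip_force: 39.6
```

```bash
python3 -c "
from h import *
plan((395,263,180,-12))
im,d=bot.read_camera('scene'); save('s2',im[200:340,340:540].repeat(4,0).repeat(4,1))"
```

```text
now [395.8 263.3 109.5] psi -12.0 w 14.2 j [ 30. -14. 101.   0.  93. 132.] F [ 0.2  0.3 -0.8] t 5.8
(395, 263, 180, -12) lin [-0.0014, 0.001, -0.141] spin 0.0001
```

View pics/s2.png

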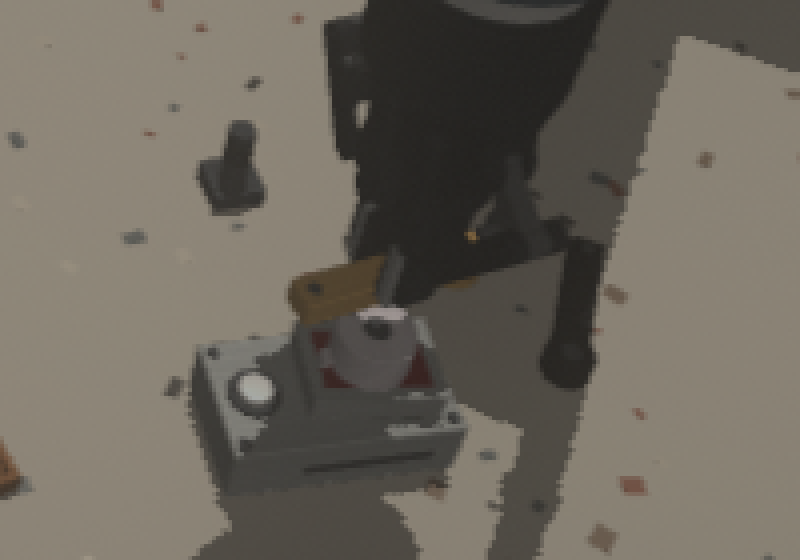

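The bar is held level and clear of the hub. I'll carry it to the narrow tray.

send_rows --pt "0 0 -0.05" --pt "0 0 -0.1" --pt "0.14 0.25 -0.1" --pt "0.285 0.514 -0.1" --pt "0.285 0.514 -0.1" --pt "0.285 0.514 -0.1" --pt "0.285 0.514 -0.1" --pt "0.285 0.514 -0.1" --spin '[0,0,-0.1,-0.383,-0.383,-0.383,-0.383,-0.383]' --jaw '[-1,-1,-1,-1,-1,-1,-1,-1]'

```text
time: 6.48
tool_pos: [0.4664, 0.0278, 0.1572]
ee_rot: [1.0, -0.004, 0.0, -0.0]
ft_force: [1.2, 0.8, -1.9]
gripper_width: 0.0149
grip_force: 39.7
```

send_rows --pt "0 0 0" --pt "0 0 0" --pt "0 0 0" --pt "0 0 0" --pt "0 0 0" --pt "0 0 0" --spin '[0,0,0,0,0,0]' --jaw '[-1,-1,-1,-1,-1,-1]'

```text
time: 6.98
tool_pos: [0.4662, 0.031, 0.1573]
ee_rot: [1.0, -0.003, 0.0, -0.0]
ft_force: [-0.6, 0.5, -1.3]
gripper_width: 0.0147
grip_force: 39.8
```

```bash
python3 -c "
from h import *
plan((481,-18,60,-0.5),(481,-18,14,-0.5))"
```

```text
now [466.2  31.  157.3] psi -0.37 w 14.7 j [ -0. -16.  98.   0.  98.  90.] F [-0.6  0.5 -1.3] t 7.0
(481, -18, 60, -0.5) lin [0.0302, 0.0977, 0.1946] spin 0.0042
(481, -18, 14, -0.5) lin [0.0, -0.0, 0.092] spin 0.0
```

send_rows --pt "0.03 0.098 0" --pt "0.03 0.098 0.1" --pt "0.03 0.098 0.195" --pt "0.03 0.098 0.24" --pt "0.03 0.098 0.26" --pt "0.03 0.098 0.272" --pt "0.03 0.098 0.28" --pt "0.03 0.098 0.28" --spin '[0,0,0,0,0,0,0,0]' --jaw '[-1,-1,-1,-1,-1,-1,-1,-1]'

```text
time: 7.65
tool_pos: [0.4821, -0.0191, 0.019]
ee_rot: [1.0, -0.004, 0.001, 0.0]
ft_force: [0.3, 0.5, -1.3]
gripper_width: 0.0144
grip_force: 40.0
```

```bash
python3 -c "
from h import *
plan((481,-18,14,-0.5))
im,d=bot.read_camera('scene'); save('s3',im[180:280,240:380].repeat(5,0).repeat(5,1))"
```

```text
now [482.1 -19.1  19. ] psi -0.46 w 14.4 j [ -6. -10. 107.   0.  83.  84.] F [ 0.3  0.5 -1.3] t 7.7
(481, -18, 14, -0.5) lin [-0.0022, -0.0022, 0.01] spin 0.0013
```

View pics/s3.png

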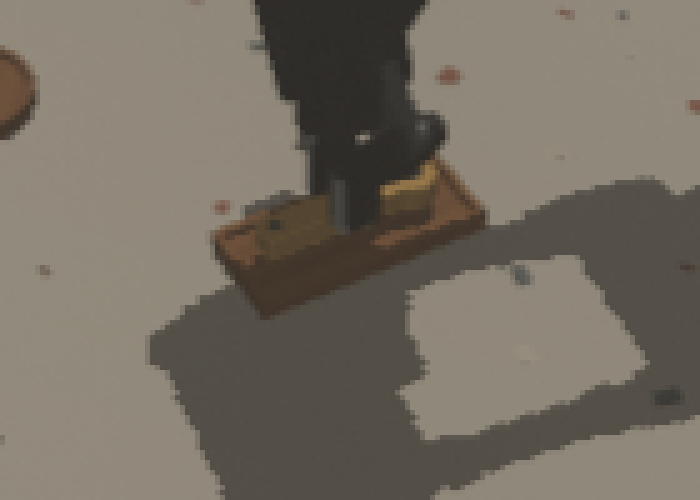

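The bar hangs centred along the tray, just above the floor. I'll lower it to contact and release gently.

send_rows --pt "0 0 0.004" --pt "0 0 0.008" --pt "0 0 0.011" --pt "0 0 0.011" --spin '[0,0,0,0]' --jaw '[-1,-1,-1,-1]'

```text
time: 8.03
tool_pos: [0.4818, -0.0195, 0.013]
ee_rot: [1.0, -0.004, 0.001, 0.0]
ft_force: [-0.1, 0.4, 2.4]
gripper_width: 0.0143
grip_force: 40.4
```

send_rows --pt "0 0 0" --pt "0 0 0" --pt "0 0 0" --pt "0 0 0" --pt "0 0 -0.04" --pt "0 0 -0.1" --pt "0 0 -0.18" --pt "0 0 -0.25" --spin '[0,0,0,0,0,0,0,0]' --jaw '[-0.3,-0.2,-0.2,-0.2,-0.2,0.2,0.5,1]'

```text
time: 8.7
tool_pos: [0.4805, -0.0194, 0.1381]
ee_rot: [1.0, -0.005, -0.0, -0.0]
ft_force: [0.6, 0.6, 0.8]
gripper_width: 0.0692
grip_force: 0.0
```

```bash
python3 -c "
from h import *
plan((420,200,160,-22),(388.5,269,120,-22),(388.5,269,57.5,-22))
for cam in('scene',):
  im,d=bot.read_camera(cam);W=world(cam,d)
  for q,b in (('reset_arm',(.481,-.018)),):
    for r in bot.trace(cam,q):
      P=W[r['region']&(d>0)]
      print(q,r['confidence'],np.median(P,0),rect(P))
  near=(np.hypot(W[...,0]-.39,W[...,1]-.265)<.08)&(d>0)
  for lo,hi in ((.068,.078),(.046,.053)):
    m=near&(W[...,2]>lo)&(W[...,2]<hi); print(m.sum(),rect(W[m]),W[m].mean(0))
"
```

```text
now [480.5 -19.4 138.1] psi -0.52 w 69.2 j [ -6. -13.  98.  -0.  96.  84.] F [0.6 0.6 0.8] t 8.7
(420, 200, 160, -22) lin [-0.1249, -0.4377, -0.0437] spin 0.7161
(388.5, 269, 120, -22) lin [-0.1101, -0.1044, 0.08] spin 0.0
(388.5, 269, 57.5, -22) lin [0.0, -0.0, 0.125] spin 0.0
reset_arm 0.64 [ 0.47965633 -0.01384266  0.01832447] ([475.7, -24.6], [96.3, 35.5], -2.9)
reset_arm 0.64 [0.26292622 0.28543624 0.01365818] ([255.6, 279.7], [87.5, 21.1], 36.9)
295 ([391.2, 266.5], [34.9, 34.5], -73.0) [0.39198938 0.26695648 0.07156771]
377 ([389.0, 267.2], [60.6, 42.9], -28.9) [0.39404938 0.27142088 0.04958633]
```

send_rows --pt "-0.125 -0.438 -0.044" --pt "-0.125 -0.438 -0.044" --pt "-0.125 -0.438 -0.044" --pt "-0.125 -0.438 -0.044" --pt "-0.125 -0.438 -0.044" --pt "-0.125 -0.438 -0.044" --pt "-0.125 -0.438 -0.044" --pt "-0.125 -0.438 -0.044" --spin '[0.7,0.7,0.7,0.7,0.7,0.7,0.7,0.7]' --jaw '[0.6,0.6,0.6,0.6,0.6,0.6,0.6,0.6]'

```text
time: 9.47
tool_pos: [0.4198, 0.2016, 0.1585]
ee_rot: [0.983, -0.185, -0.0, 0.0]
ft_force: [-0.1, -0.8, -0.9]
gripper_width: 0.0684
grip_force: 0.0
```

```bash
python3 -c "
from h import *
bot.read_camera('top')
plan((391,266.5,120,-22),(391,266.5,58,-22))"
```

```text
now [420.2 200.4 158.3] psi -21.4 w 68.6 j [ 21. -16.  98.  -0.  98. 133.] F [ 0.5 -0.2 -1.1] t 9.5
(391, 266.5, 120, -22) lin [-0.1026, -0.1018, 0.0766] spin 0.0201
(391, 266.5, 58, -22) lin [0.0, -0.0, 0.124] spin 0.0
```

send_rows --pt "-0.103 -0.102 0" --pt "-0.103 -0.102 0" --pt "-0.103 -0.102 0.05" --pt "-0.103 -0.102 0.1" --pt "-0.103 -0.102 0.15" --pt "-0.103 -0.102 0.19" --pt "-0.103 -0.102 0.2" --pt "-0.103 -0.102 0.2" --spin '[0,0,0,0,0,0,0,0]' --jaw '[0.6,0.6,0.6,0.6,0.6,0.6,0.6,0.6]'

```text
time: 10.18
tool_pos: [0.3907, 0.2645, 0.0566]
ee_rot: [0.982, -0.188, -0.002, 0.002]
ft_force: [0.1, 0.9, -0.0]
gripper_width: 0.0685
grip_force: 0.0
```

send_rows --pt "0 0 0" --pt "0 0 0" --pt "0 0 0" --pt "0 0 0" --pt "0 0 0" --pt "0 0 0" --pt "0 0 0" --pt "0 0 0" --spin '[0,0,0,0,0,0,0,0]' --jaw '[0.3,0.2,0.1,0,-0.1,-0.3,-0.5,-0.5]' --force 30

```text
time: 10.85
tool_pos: [0.3916, 0.2666, 0.0598]
ee_rot: [0.982, -0.187, 0.001, -0.0]
ft_force: [-1.3, -0.4, 5.8]
gripper_width: 0.0345
grip_force: 29.7
```

send_rows --pt "0 0 -0.015" --pt "0 0 -0.03" --pt "0 0 -0.045" --pt "0 0 -0.06" --pt "0 0 -0.06" --spin '[0,0,0,0,0]' --jaw '[-0.5,-0.5,-0.5,-0.5,-0.5]'

```text
time: 11.27
tool_pos: [0.3921, 0.267, 0.0911]
ee_rot: [0.982, -0.187, 0.001, -0.001]
ft_force: [1.0, 0.1, -1.2]
gripper_width: 0.0343
grip_force: 30.0
```

```bash
python3 -c "
from h import *
plan((391,266.5,150,-22),(597,-188.7,150,-10),(597,-188.7,14.5,-10))
im,d=bot.read_camera('scene'); save('s4',im[200:340,340:540].repeat(4,0).repeat(4,1))"
```

```text
now [392.1 267.   91.1] psi -21.51 w 34.3 j [ 30. -14. 103.   0.  91. 142.] F [ 1.   0.1 -1.2] t 11.3
(391, 266.5, 150, -22) lin [-0.0016, 0.0018, -0.1178] spin 0.0164
(597, -188.7, 150, -10) lin [0.723, 0.6898, -0.0] spin -0.4
(597, -188.7, 14.5, -10) lin [0.0, -0.0, 0.271] spin 0.0
```

View pics/s4.png

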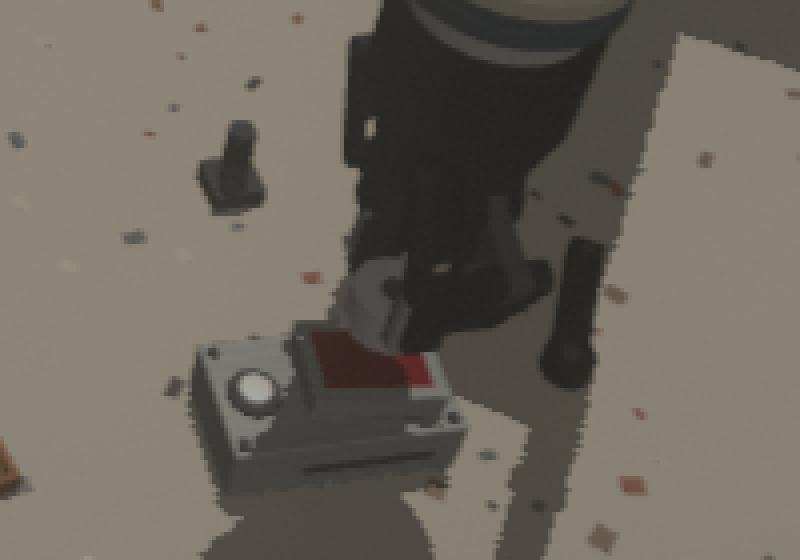

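The hub looks as if it may have tilted in the grip, so I'll check it from the depth points.

Run:
```python
from h import *
im,d=bot.read_camera('scene'); W=world('scene',d)
save('s5',cv2.resize(im[245:295,405:485],(800,500),interpolation=cv2.INTER_CUBIC))
for r in bot.trace('scene','hub'):
    m=r["region"]&(d>0); P=W[m]; print(r["confidence"],m.sum(),np.median(P,0),P.min(0),P.max(0))
    u,v=np.where(m)[1],np.where(m)[0]; print(u.min(),u.max(),v.min(),v.max())
```

```text
0.51 290 [0.404181   0.26400876 0.10084705] [ 0.32914496  0.20547101 -0.00185648] [0.41157644 0.28343644 0.14129654]
424 441 264 288
```

View pics/s5.png

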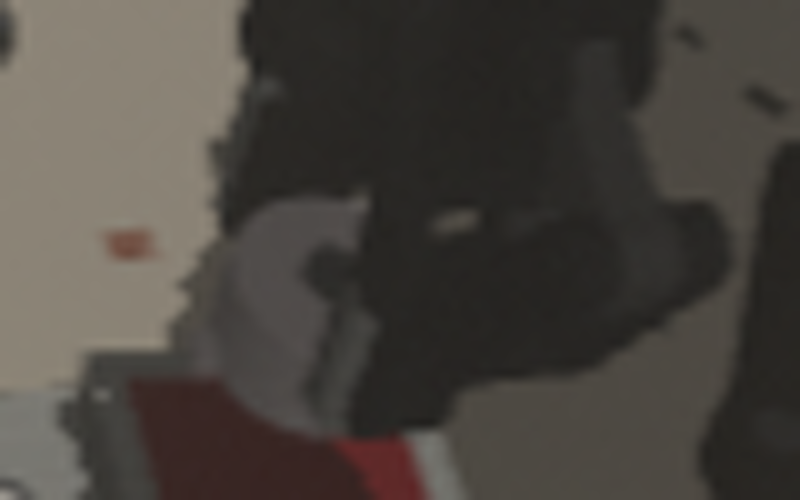

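Run:
```python
from h import *
im,d=bot.read_camera('scene'); W=world('scene',d)
def fit(m,n):
    P=W[m]; 
    for _ in range(5):
        c=P.mean(0); s=np.linalg.svd(P-c,full_matrices=False); nrm=s[2][2]; r=abs((P-c)@nrm); P=P[r<max(.0015,2*r.std())]
    nrm*=np.sign(nrm[2]); a=np.radians(-21.5); t=np.array([np.cos(a),np.sin(a),0])
    print(n,len(P),c.round(4),nrm.round(3),"res",r.std().round(4),"tilt",np.degrees(np.arccos(nrm[2])).round(1),"along tool x",np.degrees(np.arctan2(nrm@t,nrm[2])).round(1))
m=np.zeros(d.shape,bool); m[268:286,431:436]=True; fit(m&(d>0),"face")
for v in range(264,290,3): print(v,[tuple((W[v,u]*1000).round().astype(int)) for u in range(425,440,3)])
```

```text
face 30 [0.403  0.2684 0.0972] [-0.785  0.614  0.083] res 0.0003 tilt 85.3 along tool x -85.0
264 [(np.int64(326), np.int64(193), np.int64(1)), (np.int64(395), np.int64(246), np.int64(102)), (np.int64(390), np.int64(248), np.int64(102)), (np.int64(386), np.int64(251), np.int64(102)), (np.int64(381), np.int64(253), np.int64(101))]
267 [(np.int64(333), np.int64(200), np.int64(2)), (np.int64(395), np.int64(248), np.int64(96)), (np.int64(394), np.int64(253), np.int64(101)), (np.int64(390), np.int64(255), np.int64(101)), (np.int64(385), np.int64(258), np.int64(101))]
270 [(np.int64(335), np.int64(203), np.int64(-2)), (np.int64(402), np.int64(255), np.int64(100)), (np.int64(398), np.int64(257), np.int64(100)), (np.int64(394), np.int64(260), np.int64(100)), (np.int64(390), np.int64(263), np.int64(101))]
273 [(np.int64(342), np.int64(210), np.int64(1)), (np.int64(407), np.int64(259), np.int64(100)), (np.int64(402), np.int64(262), np.int64(100)), (np.int64(399), np.int64(265), np.int64(102)), (np.int64(395), np.int64(268), np.int64(102))]
276 [(np.int64(348), np.int64(217), np.int64(2)), (np.
[... 425 characters left out ...]
(np.int64(411), np.int64(262), np.int64(80)), (np.int64(409), np.int64(266), np.int64(84)), (np.int64(409), np.int64(271), np.int64(90)), (np.int64(407), np.int64(276), np.int64(95)), (np.int64(408), np.int64(282), np.int64(103))]
285 [(np.int64(395), np.int64(253), np.int64(49)), (np.int64(390), np.int64(256), np.int64(50)), (np.int64(407), np.int64(273), np.int64(82)), (np.int64(405), np.int64(277), np.int64(86)), (np.int64(410), np.int64(284), np.int64(99))]
288 [(np.int64(399), np.int64(258), np.int64(50)), (np.int64(395), np.int64(261), np.int64(51)), (np.int64(391), np.int64(264), np.int64(51)), (np.int64(385), np.int64(267), np.int64(50)), (np.int64(409), np.int64(286), np.int64(92))]
```

The hub's top face is flat at z≈101 mm over its whole area, so it hangs level, with its underside 12 mm below the TCP. I'll carry it to the round tray.

```bash
python3 -c "
from h import *
plan((450,140,150,-21.5),(597,-188.7,120,-21.5),(597,-188.7,25,-21.5))"
```

```text
now [391.1 266.3  88.4] psi -21.51 w 34.2 j [ 30. -14. 103.   0.  91. 142.] F [ 0.7 -0.4 -0.9] t 11.5
(450, 140, 150, -21.5) lin [0.2023, 0.1919, -0.1232] spin -0.0004
(597, -188.7, 120, -21.5) lin [0.5145, 0.5039, 0.06] spin 0.0
(597, -188.7, 25, -21.5) lin [0.0, -0.0, 0.19] spin 0.0
```

send_rows --pt "0 0 -0.06" --pt "0 0 -0.123" --pt "0.1 0.096 -0.123" --pt "0.2 0.192 -0.123" --pt "0.2 0.192 -0.123" --pt "0.2 0.192 -0.123" --pt "0.2 0.192 -0.123" --pt "0.2 0.192 -0.123" --spin '[0,0,0,0,0,0,0,0]' --jaw '[-0.5,-0.5,-0.5,-0.5,-0.5,-0.5,-0.5,-0.5]'

```text
time: 12.13
tool_pos: [0.449, 0.14, 0.1497]
ee_rot: [0.982, -0.188, -0.001, -0.0]
ft_force: [-0.8, -0.4, -1.1]
gripper_width: 0.0347
grip_force: 30.3
```

send_rows --pt "0.08 0.08 0" --pt "0.15 0.15 0" --pt "0.22 0.22 0" --pt "0.29 0.29 0" --pt "0.36 0.36 0" --pt "0.43 0.42 0" --pt "0.47 0.46 0" --pt "0.5 0.49 0" --spin '[0,0,0,0,0,0,0,0]' --jaw '[-0.5,-0.5,-0.5,-0.5,-0.5,-0.5,-0.5,-0.5]'

```text
time: 12.8
tool_pos: [0.5858, -0.1638, 0.1498]
ee_rot: [0.983, -0.186, -0.0, -0.0]
ft_force: [1.4, 0.4, -0.9]
gripper_width: 0.0346
grip_force: 30.3
```

send_rows --pt "0 0 0" --pt "0 0 0" --pt "0 0 0" --spin '[0,0,0]' --jaw '[-0.5,-0.5,-0.5]'

```text
time: 13.05
tool_pos: [0.585, -0.1623, 0.1495]
ee_rot: [0.983, -0.186, -0.001, -0.001]
ft_force: [0.2, -0.6, -0.3]
gripper_width: 0.0344
grip_force: 30.4
```

```bash
python3 -c "
from h import *
plan((597,-188.7,25,-21.5))"
```

```text
now [ 585.  -162.3  149.5] psi -21.45 w 34.4 j [-19.   6.  78.   0.  96.  93.] F [ 0.2 -0.6 -0.3] t 13.1
(597, -188.7, 25, -21.5) lin [0.0417, 0.0403, 0.249] spin 0.0018
```

send_rows --pt "0.042 0.04 0.04" --pt "0.042 0.04 0.12" --pt "0.042 0.04 0.18" --pt "0.042 0.04 0.22" --pt "0.042 0.04 0.24" --pt "0.042 0.04 0.25" --pt "0.042 0.04 0.258" --pt "0.042 0.04 0.264" --spin '[0,0,0,0,0,0,0,0]' --jaw '[-0.5,-0.5,-0.5,-0.5,-0.5,-0.5,-0.5,-0.5]'

```text
time: 13.72
tool_pos: [0.5982, -0.1897, 0.0202]
ee_rot: [0.983, -0.186, 0.002, 0.0]
ft_force: [0.3, -0.5, -0.3]
gripper_width: 0.0344
grip_force: 30.3
```

send_rows --pt "0 0 0" --pt "0 0 0" --spin '[0,0]' --jaw '[-0.5,-0.5]'

```text
time: 13.88
tool_pos: [0.5979, -0.1903, 0.0199]
ee_rot: [0.982, -0.187, 0.001, 0.0]
ft_force: [-0.7, 0.5, -0.3]
gripper_width: 0.0345
grip_force: 30.3
```

send_rows --pt "0 0 0.002" --pt "0 0 0.004" --pt "0 0 0.006" --pt "0 0 0.006" --spin '[0,0,0,0]' --jaw '[-0.5,-0.5,-0.5,-0.5]'

```text
time: 14.22
tool_pos: [0.5974, -0.1905, 0.0159]
ee_rot: [0.982, -0.187, 0.0, 0.0]
ft_force: [-0.8, 0.9, 1.3]
gripper_width: 0.0346
grip_force: 30.6
```

Contact. I'll release and retreat.

send_rows --pt "0 0 0" --pt "0 0 0" --pt "0 0 0" --pt "0 0 0" --pt "0 0 -0.04" --pt "0 0 -0.1" --pt "0 0 -0.18" --pt "0 0 -0.25" --spin '[0,0,0,0,0,0,0,0]' --jaw '[0.0,0.2,0.3,0.3,0.3,0.3,0.3,0.4]'

```text
time: 14.88
tool_pos: [0.5967, -0.1901, 0.1415]
ee_rot: [0.982, -0.187, -0.0, -0.0]
ft_force: [0.9, -0.7, 0.7]
gripper_width: 0.0598
grip_force: 0.0
```

Run:
```python
from h import *
for cam in('scene','top'):
  im,d=bot.read_camera(cam);W=world(cam,d)
  for n,x,y,r,lo,hi in (('hub',.597,-.189,.04,.022,.04),('arm',.481,-.018,.06,.014,.03),('win',.39,.268,.08,.046,.054),('mech',.4,.265,.08,.028,.038)):
    m=(np.hypot(W[...,0]-x,W[...,1]-y)<r)&(d>0)&(W[...,2]>lo)&(W[...,2]<hi)
    if m.sum()>5:
      P=W[m];print(cam,n,m.sum(),rect(P),np.median(P,0).round(4), "plane",np.linalg.lstsq(np.c_[P[:,:2]-P[:,:2].mean(0),np.ones(len(P))],P[:,2],rcond=None)[0].round(3))
plan((450,140,150,-24),(389.5,267,110,-24),(389.5,267,37,-24))
```

```text
scene hub 141 ([596.8, -187.4], [35.1, 34.2], -68.0) [ 0.5974 -0.1859  0.0274] plane [-0.009 -0.047  0.027]
scene arm 265 ([480.4, -18.8], [87.9, 23.1], -3.0) [ 0.4807 -0.0157  0.0195] plane [-0.012 -0.116  0.019]
scene win 714 ([389.1, 266.7], [60.8, 43.6], -28.1) [0.3902 0.2682 0.0495] plane [-0.009 -0.01   0.05 ]
scene mech 963 ([404.4, 262.3], [108.5, 60.9], -22.3) [0.4269 0.2651 0.0337] plane [-0.01  -0.016  0.034]
top hub 98 ([595.4, -193.8], [34.2, 23.5], -15.8) [ 0.5948 -0.1934  0.0288] plane [ 0.003 -0.001  0.029]
top arm 224 ([483.1, -17.8], [105.1, 47.8], 0.2) [ 0.4791 -0.018   0.0207] plane [ 0.002 -0.078  0.02 ]
top win 377 ([390.9, 266.4], [60.4, 43.5], -26.9) [0.3907 0.2664 0.0506] plane [-0.004 -0.002  0.051]
top mech 500 ([405.3, 261.0], [108.0, 61.0], -22.1) [0.4229 0.2528 0.0346] plane [0.004 0.01  0.034]
now [ 600.1 -191.3  149.3] psi -21.51 w 60.0 j [-21.   9.  75.  -0.  96.  91.] F [0.3 0.2 1.5] t 15.0
(450, 140, 150, -24) lin [-0.5222, -0.5065, -0.0015] spin 0.0829
(389.5, 267, 110, -24) lin [-0.2139, -0.1828, 0.08] spin 0.0
(389.5, 267, 37, -24) lin [0.0, -0.0, 0.146] spin 0.0
```

send_rows --pt "-0.08 -0.08 0" --pt "-0.16 -0.155 0" --pt "-0.24 -0.23 0" --pt "-0.32 -0.31 0" --pt "-0.4 -0.39 0" --pt "-0.48 -0.46 0" --pt "-0.52 -0.505 0" --pt "-0.52 -0.505 0" --spin '[0.183,0.183,0.183,0.183,0.183,0.183,0.183,0.183]' --jaw '[0.5,0.5,0.5,0.5,0.5,0.5,0.5,0.5]'

```text
time: 15.65
tool_pos: [0.4583, 0.1149, 0.1399]
ee_rot: [0.972, -0.234, 0.0, -0.0]
ft_force: [1.0, 0.6, 0.6]
gripper_width: 0.0639
grip_force: 0.0
```

```bash
python3 -c "
from h import *
bot.read_camera('top');bot.read_camera('top')
plan((390,266.5,100,-27),(390,266.5,37,-27))"
```

```text
now [457.4 118.2 140.2] psi -26.6 w 63.9 j [ 10. -15.  99.   0.  96. 127.] F [ 1.1 -0.1  0.1] t 15.8
(390, 266.5, 100, -27) lin [-0.2533, -0.2048, 0.0805] spin 0.0134
(390, 266.5, 37, -27) lin [0.0, -0.0, 0.126] spin 0.0
```

send_rows --pt "-0.253 -0.205 0" --pt "-0.253 -0.205 0" --pt "-0.253 -0.205 0" --pt "-0.253 -0.205 0.04" --pt "-0.253 -0.205 0.08" --pt "-0.253 -0.205 0.08" --pt "-0.253 -0.205 0.08" --pt "-0.253 -0.205 0.08" --spin '[0,0,0,0,0,0,0,0]' --jaw '[0.5,0.5,0.5,0.5,0.5,0.5,0.5,0.5]'

```text
time: 16.42
tool_pos: [0.3944, 0.2613, 0.101]
ee_rot: [0.972, -0.234, 0.0, 0.0]
ft_force: [0.1, -0.4, 0.2]
gripper_width: 0.0644
grip_force: 0.0
```

```bash
python3 -c "
from h import *
plan((390,266.5,37,-27))"
```

```text
now [394.4 261.3 101. ] psi -27.09 w 64.4 j [ 29. -14. 102.  -0.  92. 147.] F [ 0.1 -0.4  0.2] t 16.4
(390, 266.5, 37, -27) lin [-0.0125, -0.0053, 0.1281] spin -0.003
```

send_rows --pt "0 0 0" --pt "0 0 0.02" --spin '[0,0]' --jaw '[0.5,0.5]'

```text
time: 16.58
tool_pos: [0.3958, 0.2621, 0.0935]
ee_rot: [0.972, -0.234, 0.002, -0.002]
ft_force: [0.9, 0.0, -0.1]
gripper_width: 0.0641
grip_force: 0.0
```

```bash
python3 -c "
from h import *
plan((390,266.5,37,-27))"
```

```text
now [395.8 262.1  93.5] psi -27.12 w 64.1 j [ 29. -14. 103.  -0.  91. 147.] F [ 0.9  0.  -0.1] t 16.6
(390, 266.5, 37, -27) lin [-0.0143, -0.0026, 0.113] spin -0.0041
```

send_rows --pt "-0.014 -0.003 0.03" --pt "-0.014 -0.003 0.06" --pt "-0.014 -0.003 0.085" --pt "-0.014 -0.003 0.1" --pt "-0.014 -0.003 0.106" --pt "-0.014 -0.003 0.106" --pt "-0.014 -0.003 0.106" --spin '[0,0,0,0,0,0,0]' --jaw '[0.5,0.5,0.5,0.5,0.5,0.5,0.5]'

```text
time: 17.17
tool_pos: [0.3883, 0.2667, 0.0378]
ee_rot: [0.972, -0.234, 0.0, -0.0]
ft_force: [-0.4, 0.3, 0.1]
gripper_width: 0.0642
grip_force: 0.0
```

```bash
python3 -c "
from h import *
plan((390,266.5,37,-27))"
```

```text
now [388.3 266.7  37.8] psi -27.02 w 64.2 j [ 30. -12. 107.  -0.  85. 147.] F [-0.4  0.3  0.1] t 17.2
(390, 266.5, 37, -27) lin [0.0032, -0.0012, 0.0016] spin -0.0008
```

send_rows --pt "0 0 0" --pt "0 0 0" --pt "0 0 0" --pt "0 0 0" --pt "0 0 0" --pt "0 0 0" --pt "0 0 0" --pt "0 0 0" --spin '[0,0,0,0,0,0,0,0]' --jaw '[0.35,0.25,0.15,0.1,0,-0.2,-0.3,-0.3]' --force 30

```text
time: 17.83
tool_pos: [0.3882, 0.2668, 0.0378]
ee_rot: [0.972, -0.233, 0.0, -0.0]
ft_force: [0.2, -0.3, 4.2]
gripper_width: 0.0413
grip_force: 31.1
```

send_rows --pt "0 0 -0.01" --pt "0 0 -0.02" --pt "0 0 -0.03" --pt "0 0 -0.04" --pt "0 0 -0.06" --pt "0 0 -0.06" --spin '[0,0,0,0,0,0]' --jaw '[-0.3,-0.3,-0.3,-0.3,-0.3,-0.3]'

```text
time: 18.33
tool_pos: [0.3888, 0.2673, 0.0698]
ee_rot: [0.972, -0.233, 0.001, -0.001]
ft_force: [0.1, 0.3, 0.5]
gripper_width: 0.0412
grip_force: 30.7
```

Run:
```python
from h import *
plan((390,266.5,150,-27),(470,0,150,0),(396.5,-304.5,150,38))
im,d=bot.read_camera('scene'); W=world('scene',d); save('s6',cv2.resize(im[220:330,370:490],(640,586),interpolation=cv2.INTER_CUBIC))
for lo,hi in((.065,.09),(.03,.037)):
  m=(np.hypot(W[...,0]-.39,W[...,1]-.267)<.08)&(d>0)&(W[...,2]>lo)&(W[...,2]<hi); print(m.sum(),np.median(W[m],0),rect(W[m]))
```

```text
now [388.8 267.3  69.8] psi -27.0 w 41.2 j [ 30. -13. 105.   0.  89. 147.] F [0.1 0.3 0.5] t 18.3
(390, 266.5, 150, -27) lin [0.0028, 0.0003, -0.1604] spin -0.0001
(470, 0, 150, 0) lin [0.3845, 0.4023, -0.0] spin -0.9
(396.5, -304.5, 150, 38) lin [-0.147, 0.609, -0.0] spin -1.2667
614 [0.40610082 0.26397336 0.081399  ] ([392.5, 270.4], [61.2, 59.2], 63.2)
1264 [0.41701836 0.26774479 0.03364013] ([404.6, 262.2], [108.0, 61.2], -22.1)
```

View pics/s6.png

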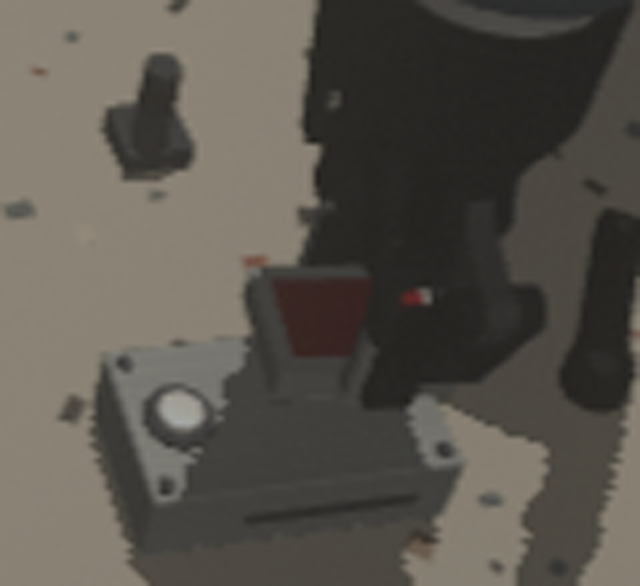

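The window is held level and the mechanism hasn't moved. I'll carry it to the small oblong tray.

send_rows --pt "0 0 -0.07" --pt "0.05 0.05 -0.15" --pt "0.12 0.125 -0.15" --pt "0.18 0.19 -0.15" --pt "0.25 0.26 -0.15" --pt "0.31 0.325 -0.15" --pt "0.36 0.38 -0.15" --pt "0.384 0.402 -0.15" --spin '[0,0,-0.2,-0.4,-0.6,-0.7,-0.8,-0.9]' --jaw '[-0.3,-0.3,-0.3,-0.3,-0.3,-0.3,-0.3,-0.3]'

```text
time: 19.05
tool_pos: [0.4642, 0.01, 0.1423]
ee_rot: [1.0, 0.001, 0.0, -0.0]
ft_force: [1.9, 1.2, -0.4]
gripper_width: 0.0414
grip_force: 30.9
```

```bash
python3 -c "
from h import *
plan((430,-150,140,20),(396.5,-304.5,120,38))"
```

```text
now [464.2  10.  142.3] psi 0.17 w 41.4 j [ -3. -16.  99.   0.  97.  87.] F [ 1.9  1.2 -0.4] t 19.1
(430, -150, 140, 20) lin [-0.0692, 0.3198, 0.0047] spin -0.6611
(396.5, -304.5, 120, 38) lin [-0.1686, 0.2674, 0.04] spin -0.6
```

send_rows --pt "-0.015 0.07 0" --pt "-0.03 0.14 0" --pt "-0.045 0.21 0" --pt "-0.06 0.28 0" --pt "-0.069 0.32 0" --pt "-0.069 0.32 0" --spin '[-0.15,-0.3,-0.45,-0.6,-0.66,-0.66]' --jaw '[-0.3,-0.3,-0.3,-0.3,-0.3,-0.3]'

```text
time: 19.55
tool_pos: [0.4285, -0.1516, 0.142]
ee_rot: [0.985, 0.17, -0.0, 0.001]
ft_force: [0.8, 1.4, 0.5]
gripper_width: 0.0409
grip_force: 30.8
```

send_rows --pt "-0.04 0.067 0" --pt "-0.08 0.13 0" --pt "-0.12 0.19 0" --pt "-0.15 0.24 0" --pt "-0.169 0.267 0.04" --pt "-0.169 0.267 0.08" --pt "-0.169 0.267 0.1" --pt "-0.169 0.267 0.1" --spin '[-0.15,-0.3,-0.45,-0.6,-0.6,-0.6,-0.6,-0.6]' --jaw '[-0.3,-0.3,-0.3,-0.3,-0.3,-0.3,-0.3,-0.3]'

```text
time: 20.22
tool_pos: [0.3942, -0.3007, 0.0889]
ee_rot: [0.946, 0.324, -0.001, -0.003]
ft_force: [-0.5, 0.2, -0.4]
gripper_width: 0.041
grip_force: 30.9
```

send_rows --pt "0 0 0" --pt "0 0 0" --pt "0 0 0" --spin '[0,0,0]' --jaw '[-0.3,-0.3,-0.3]'

```text
time: 20.47
tool_pos: [0.3962, -0.3022, 0.0939]
ee_rot: [0.946, 0.324, 0.001, 0.001]
ft_force: [-0.5, -0.3, -1.6]
gripper_width: 0.0411
grip_force: 30.9
```

```bash
python3 -c "
from h import *
plan((396.5,-304.5,10,38))"
```

```text
now [ 396.2 -302.2   93.9] psi 37.86 w 41.1 j [-41. -10.  99.   0.  91.  11.] F [-0.5 -0.3 -1.6] t 20.5
(396.5, -304.5, 10, 38) lin [-0.0025, 0.004, 0.1678] spin -0.0047
```

send_rows --pt "-0.002 0.004 0.05" --pt "-0.002 0.004 0.1" --pt "-0.002 0.004 0.13" --pt "-0.002 0.004 0.145" --pt "-0.002 0.004 0.155" --pt "-0.002 0.004 0.155" --spin '[0,0,0,0,0,0]' --jaw '[-0.3,-0.3,-0.3,-0.3,-0.3,-0.3]'

```text
time: 20.97
tool_pos: [0.3959, -0.3044, 0.0148]
ee_rot: [0.946, 0.324, 0.0, 0.0]
ft_force: [0.4, -0.3, -1.1]
gripper_width: 0.0415
grip_force: 30.9
```

```bash
python3 -c "
from h import *
plan((396.5,-304.5,10,38))
im,d=bot.read_camera('scene'); save('s7',cv2.resize(im[110:190,240:340],(750,600),interpolation=cv2.INTER_CUBIC))"
```

```text
now [ 395.9 -304.4   14.8] psi 37.82 w 41.5 j [-41.  -6. 104.   0.  82.  11.] F [ 0.4 -0.3 -1.1] t 21.0
(396.5, -304.5, 10, 38) lin [0.0007, 0.0009, 0.0097] spin -0.0061
```

View pics/s7.png

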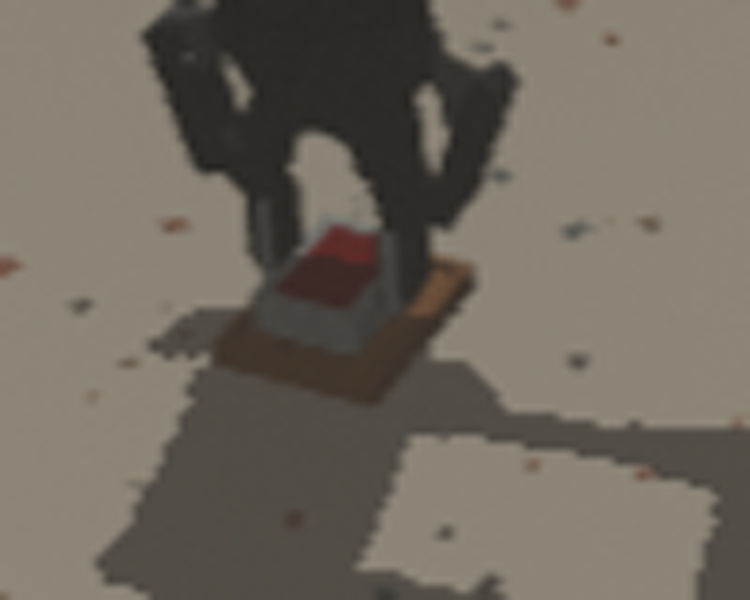

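The window sits over the tray, aligned with it and inside the rim. I'll lower it to contact and release.

send_rows --pt "0 0 0.003" --pt "0 0 0.006" --pt "0 0 0.009" --pt "0 0 0.011" --pt "0 0 0.011" --spin '[0,0,0,0,0]' --jaw '[-0.3,-0.3,-0.3,-0.3,-0.3]'

```text
time: 21.43
tool_pos: [0.396, -0.3047, 0.0098]
ee_rot: [0.946, 0.324, 0.0, 0.0]
ft_force: [-0.4, 1.1, 1.4]
gripper_width: 0.0408
grip_force: 31.2
```

send_rows --pt "0 0 0" --pt "0 0 0" --pt "0 0 0" --pt "0 0 0" --pt "0 0 -0.04" --pt "0 0 -0.1" --pt "0 0 -0.18" --pt "0 0 -0.25" --spin '[0,0,0,0,0,0,0,0]' --jaw '[0.1,0.3,0.4,0.4,0.4,0.4,0.5,1]'

```text
time: 22.1
tool_pos: [0.3954, -0.3042, 0.1356]
ee_rot: [0.946, 0.324, -0.0, -0.0]
ft_force: [0.5, -0.6, 0.6]
gripper_width: 0.0746
grip_force: 0.0
```

Run:
```python
from h import *
for cam in('scene','top'):
  im,d=bot.read_camera(cam);W=world(cam,d)
  for n,x,y,r,lo,hi in (('win',.396,-.304,.05,.016,.03),('mech',.4,.265,.08,.028,.038)):
    m=(np.hypot(W[...,0]-x,W[...,1]-y)<r)&(d>0)&(W[...,2]>lo)&(W[...,2]<hi)
    if m.sum()>5:
      P=W[m];print(cam,n,m.sum(),rect(P),np.median(P,0).round(4), "plane",np.linalg.lstsq(np.c_[P[:,:2]-P[:,:2].mean(0),np.ones(len(P))],P[:,2],rcond=None)[0].round(3))
plan((440,-150,150,15),(480,0,150,-5),(430,200,150,-22),(405,262,110,-22))
```

```text
scene win 222 ([396.6, -302.3], [64.7, 43.2], 36.4) [ 0.3989 -0.2992  0.0219] plane [ 0.003 -0.028  0.022]
scene mech 1727 ([404.3, 262.0], [108.2, 60.9], -22.2) [0.4052 0.265  0.0337] plane [-0.005 -0.012  0.034]
top win 266 ([399.3, -301.8], [57.0, 43.1], 35.2) [ 0.4054 -0.2974  0.0222] plane [ 0.007 -0.002  0.022]
top mech 886 ([405.5, 261.5], [107.9, 61.2], -22.5) [0.4022 0.262  0.0347] plane [0.002 0.001 0.035]
now [ 398.2 -306.6  142. ] psi 37.8 w 85.2 j [-41. -11.  95.  -0.  95.  11.] F [ 0.4 -0.1  1.5] t 22.2
(440, -150, 150, 15) lin [0.2581, -0.1962, -0.0161] spin 0.76
(480, 0, 150, -5) lin [0.1549, -0.2691, 0.0] spin 0.6667
(430, 200, 150, -22) lin [-0.1345, -0.3898, 0.0] spin 0.5667
(405, 262, 110, -22) lin [-0.0928, -0.0962, 0.08] spin 0.0
```

send_rows --pt "0.258 -0.196 0" --pt "0.258 -0.196 -0.016" --pt "0.258 -0.196 -0.016" --pt "0.258 -0.196 -0.016" --pt "0.258 -0.196 -0.016" --pt "0.258 -0.196 -0.016" --spin '[0.76,0.76,0.76,0.76,0.76,0.76]' --jaw '[1,1,1,1,1,1]'

```text
time: 22.7
tool_pos: [0.4383, -0.1456, 0.1423]
ee_rot: [0.991, 0.133, 0.0, -0.0]
ft_force: [-0.0, -0.1, 0.0]
gripper_width: 0.0854
grip_force: 0.0
```

send_rows --pt "0.155 -0.269 0" --pt "0.155 -0.269 0" --pt "0.155 -0.269 0" --pt "0.155 -0.269 0" --pt "0.155 -0.269 0" --pt "0.155 -0.269 0" --spin '[0.667,0.667,0.667,0.667,0.667,0.667]' --jaw '[1,1,1,1,1,1]'

```text
time: 23.2
tool_pos: [0.4779, 0.0029, 0.1416]
ee_rot: [0.999, -0.042, -0.0, 0.0]
ft_force: [-0.6, 0.3, 0.5]
gripper_width: 0.0851
grip_force: 0.0
```

send_rows --pt "-0.134 -0.39 0" --pt "-0.134 -0.39 0" --pt "-0.134 -0.39 0" --pt "-0.134 -0.39 0" --pt "-0.134 -0.39 0" --pt "-0.134 -0.39 0" --pt "-0.134 -0.39 0" --pt "-0.134 -0.39 0" --spin '[0.567,0.567,0.567,0.567,0.567,0.567,0.567,0.567]' --jaw '[1,1,1,1,1,1,1,1]'

```text
time: 23.87
tool_pos: [0.4286, 0.2004, 0.1419]
ee_rot: [0.982, -0.191, 0.0, 0.001]
ft_force: [0.3, -1.4, -0.1]
gripper_width: 0.0855
grip_force: 0.0
```

```bash
python3 -c "
from h import *
bot.read_camera('top');bot.read_camera('top')
plan((405,262,80,-22.3),(405,262,14,-22.3))"
```

```text
now [428.8 199.9 142.1] psi -22.15 w 85.6 j [ 21. -15.  98.  -0.  96. 133.] F [-0.5 -0.5  0. ] t 24.0
(405, 262, 80, -22.3) lin [-0.0909, -0.097, 0.1241] spin 0.005
(405, 262, 14, -22.3) lin [0.0, -0.0, 0.132] spin 0.0
```

send_rows --pt "-0.05 -0.05 0" --pt "-0.091 -0.097 0" --pt "-0.091 -0.097 0.06" --pt "-0.091 -0.097 0.12" --pt "-0.091 -0.097 0.12" --pt "-0.091 -0.097 0.12" --pt "-0.091 -0.097 0.12" --spin '[0,0,0,0,0,0,0]' --jaw '[1,1,1,1,1,1,1]'

```text
time: 24.55
tool_pos: [0.4051, 0.2632, 0.0838]
ee_rot: [0.981, -0.192, 0.001, -0.0]
ft_force: [-0.2, 0.5, 0.4]
gripper_width: 0.0853
grip_force: 0.0
```

```bash
python3 -c "
from h import *
plan((405,262,8,-22.3))"
```

```text
now [405.1 263.2  83.8] psi -22.14 w 85.3 j [ 29. -12. 102.  -0.  90. 141.] F [-0.2  0.5  0.4] t 24.6
(405, 262, 8, -22.3) lin [0.0006, 0.0023, 0.1515] spin 0.0053
```

send_rows --pt "0 0.002 0.04" --pt "0 0.002 0.08" --pt "0 0.002 0.11" --pt "0 0.002 0.13" --pt "0 0.002 0.145" --pt "0 0.002 0.15" --pt "0 0.002 0.15" --spin '[0,0,0,0,0,0,0]' --jaw '[1,1,1,1,1,1,1]'

```text
time: 25.13
tool_pos: [0.4041, 0.2632, 0.0078]
ee_rot: [0.982, -0.191, 0.0, -0.0]
ft_force: [-0.0, 0.3, 0.3]
gripper_width: 0.0855
grip_force: 0.0
```

send_rows --pt "0 0 0" --pt "0 0 0" --pt "0 0 0" --pt "0 0 0" --pt "0 0 0" --pt "0 0 0" --pt "0 0 0" --pt "0 0 0" --spin '[0,0,0,0,0,0,0,0]' --jaw '[0.8,0.7,0.6,0.5,0.4,0.2,0,0]' --force 60

```text
time: 25.8
tool_pos: [0.4038, 0.2628, 0.0082]
ee_rot: [0.982, -0.191, 0.0, 0.0]
ft_force: [-2.3, -3.5, 6.9]
gripper_width: 0.0583
grip_force: 66.9
```

send_rows --pt "0 0 -0.01" --pt "0 0 -0.02" --pt "0 0 -0.03" --pt "0 0 -0.045" --pt "0 0 -0.06" --pt "0 0 -0.06" --pt "0 0 -0.06" --spin '[0,0,0,0,0,0,0]' --jaw '[0,0,0,0,0,0,0]'

```text
time: 26.38
tool_pos: [0.4041, 0.2635, 0.0381]
ee_rot: [0.982, -0.191, 0.001, -0.001]
ft_force: [-0.9, -0.6, -6.2]
gripper_width: 0.0588
grip_force: 65.9
```

Run:
```python
from h import *
im,d=bot.read_camera('scene'); W=world('scene',d)
m=(np.hypot(W[...,0]-.405,W[...,1]-.262)<.07)&(d>0)&(W[...,2]>.055)&(W[...,2]<.075); P=W[m]
print(m.sum(),np.median(P,0),rect(P),np.linalg.lstsq(np.c_[P[:,:2]-P[:,:2].mean(0),np.ones(len(P))],P[:,2],rcond=None)[0].round(3))
plan((500,220,90,-15),(605.5,170.5,90,-4),(605.5,170.5,14,-4))
```

```text
1226 [0.42744432 0.25785035 0.06362296] ([405.5, 264.2], [108.0, 86.6], -21.8) [-0.02  -0.028  0.064]
now [403.7 263.3  37.5] psi -22.02 w 58.6 j [ 29. -10. 105.   0.  85. 141.] F [ 0.4 -0.6 -5.6] t 26.4
(500, 220, 90, -15) lin [0.211, 0.0081, -0.1051] spin -0.2341
(605.5, 170.5, 90, -4) lin [0.2294, 0.041, -0.0] spin -0.3667
(605.5, 170.5, 14, -4) lin [0.0, -0.0, 0.152] spin 0.0
```

send_rows --pt "0 0 -0.05" --pt "0.05 0.002 -0.105" --pt "0.1 0.004 -0.105" --pt "0.15 0.006 -0.105" --pt "0.21 0.008 -0.105" --pt "0.21 0.008 -0.105" --spin '[0,0,-0.06,-0.12,-0.234,-0.234]' --jaw '[0,0,0,0,0,0]'

```text
time: 26.93
tool_pos: [0.503, 0.2175, 0.0889]
ee_rot: [0.991, -0.131, 0.001, 0.001]
ft_force: [-2.0, -0.6, -5.3]
gripper_width: 0.0589
grip_force: 67.5
```

send_rows --pt "0.05 0.01 0" --pt "0.1 0.02 0" --pt "0.15 0.03 0" --pt "0.2 0.036 0" --pt "0.229 0.041 0" --pt "0.229 0.041 0" --pt "0.229 0.041 0" --pt "0.229 0.041 0" --spin '[-0.07,-0.14,-0.21,-0.28,-0.367,-0.367,-0.367,-0.367]' --jaw '[0,0,0,0,0,0,0,0]'

```text
time: 27.6
tool_pos: [0.6039, 0.1709, 0.0889]
ee_rot: [0.999, -0.035, -0.001, 0.0]
ft_force: [0.3, 0.3, -4.7]
gripper_width: 0.0587
grip_force: 67.6
```

```bash
python3 -c "
from h import *
bot.read_camera('top')
plan((605.5,170.5,20,-4))"
```

```text
now [603.9 171.2  89.2] psi -4.0 w 58.6 j [ 13.  11.  79.   0.  90. 107.] F [-0.1 -0.3 -3.7] t 27.6
(605.5, 170.5, 20, -4) lin [0.0034, 0.0011, 0.1384] spin 0.0
```

send_rows --pt "0.002 0.001 0.05" --pt "0.002 0.001 0.09" --pt "0.002 0.001 0.115" --pt "0.002 0.001 0.13" --pt "0.002 0.001 0.138" --pt "0.002 0.001 0.143" --pt "0.002 0.001 0.148" --pt "0.002 0.001 0.148" --spin '[0,0,0,0,0,0,0,0]' --jaw '[0,0,0,0,0,0,0,0]'

```text
time: 28.32
tool_pos: [0.6061, 0.1702, 0.0164]
ee_rot: [0.999, -0.035, 0.001, -0.0]
ft_force: [-0.2, 0.3, -5.0]
gripper_width: 0.0589
grip_force: 67.5
```

send_rows --pt "0 0 0.001" --pt "0 0 0.002" --pt "0 0 0.003" --pt "0 0 0.003" --spin '[0,0,0,0]' --jaw '[0,0,0,0]'

```text
time: 28.65
tool_pos: [0.6059, 0.1701, 0.0145]
ee_rot: [0.999, -0.035, 0.0, -0.0]
ft_force: [-0.0, 0.5, -5.9]
gripper_width: 0.0592
grip_force: 67.5
```

Still hanging (F≈-5.9 N), so down a little more.

send_rows --pt "0 0 0.001" --pt "0 0 0.002" --pt "0 0 0.003" --pt "0 0 0.003" --spin '[0,0,0,0]' --jaw '[0,0,0,0]'

```text
time: 28.98
tool_pos: [0.6059, 0.1701, 0.0143]
ee_rot: [0.999, -0.035, 0.0, 0.0]
ft_force: [-4.7, -1.5, 5.6]
gripper_width: 0.0587
grip_force: 68.8
```

Contact. I'll release.

send_rows --pt "0 0 0" --pt "0 0 0" --pt "0 0 0" --pt "0 0 0" --pt "0 0 -0.04" --pt "0 0 -0.1" --pt "0 0 -0.18" --pt "0 0 -0.25" --spin '[0,0,0,0,0,0,0,0]' --jaw '[0.6,0.8,1,1,1,1,1,1]'

```text
time: 29.65
tool_pos: [0.6055, 0.17, 0.139]
ee_rot: [0.999, -0.035, -0.0, 0.0]
ft_force: [-0.8, 0.0, 0.2]
gripper_width: 0.0852
grip_force: 0.0
```

send_rows --pt "0 0 0" --pt "0 0 -0.1" --pt "-0.1 0 -0.1" --pt "-0.2 0 -0.1" --pt "-0.2 0 -0.1" --pt "-0.2 0 -0.1" --spin '[0,0,0,0,0,0]' --jaw '[1,1,1,1,1,1]'

```text
time: 30.15
tool_pos: [0.5037, 0.1777, 0.1887]
ee_rot: [0.999, -0.034, 0.001, -0.0]
ft_force: [-1.2, -0.1, -0.2]
gripper_width: 0.0854
grip_force: 0.0
```

Run:
```python
from h import *
for cam in('scene','top'):
  im,d=bot.read_camera(cam);W=world(cam,d); save('end_'+cam,im)
  for n,x,y,r,lo,hi in (('mech',.6055,.1705,.08,.03,.044),('win',.396,-.304,.05,.016,.03),('hub',.597,-.189,.04,.022,.04),('arm',.481,-.018,.06,.014,.03),('bolt',.675,.006,.03,.02,.06),('bolt',.348,.129,.03,.02,.06)):
    m=(np.hypot(W[...,0]-x,W[...,1]-y)<r)&(d>0)&(W[...,2]>lo)&(W[...,2]<hi)
    if m.sum()>5:
      P=W[m];print(cam,n,m.sum(),rect(P),np.median(P,0).round(4), "plane",np.linalg.lstsq(np.c_[P[:,:2]-P[:,:2].mean(0),np.ones(len(P))],P[:,2],rcond=None)[0].round(3))
```

```text
scene mech 1983 ([607.1, 171.1], [107.9, 62.1], -4.3) [0.6089 0.1765 0.0394] plane [-0.002 -0.032  0.039]
scene win 220 ([397.7, -302.3], [63.7, 43.2], 37.1) [ 0.3982 -0.2991  0.0218] plane [ 0.    -0.028  0.021]
scene hub 144 ([597.1, -187.8], [35.2, 34.9], -77.9) [ 0.5976 -0.1851  0.0275] plane [-0.001 -0.062  0.027]
scene arm 266 ([480.1, -17.4], [87.5, 22.5], -0.1) [ 0.4793 -0.0157  0.0195] plane [-0.007 -0.105  0.019]
scene bolt 98 ([676.0, 4.2], [15.1, 13.9], 35.5) [0.6767 0.0079 0.04  ] plane [-0.176 -1.087  0.038]
scene bolt 87 ([345.6, 128.5], [15.5, 14.0], -15.7) [0.3492 0.1308 0.0395] plane [-0.797 -0.623  0.038]
top mech 502 ([614.7, 165.2], [94.5, 50.8], -3.6) [0.6188 0.1614 0.0407] plane [0.004 0.015 0.04 ]
top win 389 ([401.9, -300.3], [69.6, 43.6], 35.1) [ 0.3988 -0.3025  0.0225] plane [ 0.004 -0.014  0.022]
top hub 139 ([597.9, -189.3], [35.6, 32.8], 1.6) [ 0.5978 -0.1892  0.0286] plane [0.014 0.019 0.029]
top arm 220 ([480.3, -17.6], [110.8, 46.7], 1.6) [ 0.4781 -0.018   0.0206] plane [ 0.002 -0.006  0.02 ]
top bolt 40 ([676.9, 2.3], [14.5, 13.5], 1.5) [0.6742 0.0023 0.0464] plane [1.059 0.177 0.042]
```

View pics/end_scene.png

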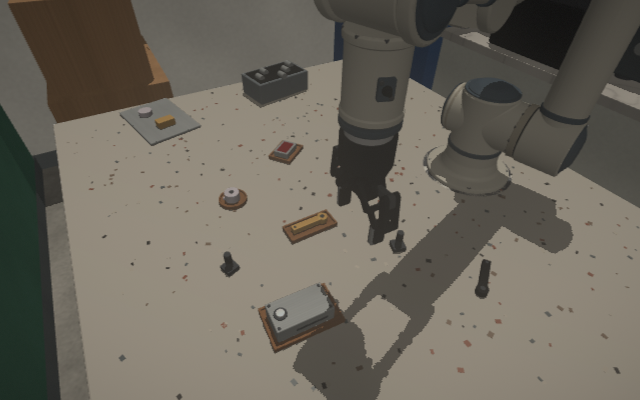

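The picture shows every part in its own tray: mechanism (301,312), arm (310,224), hub (232,197), window (286,150). Both bolts still stand at (229,263) and (399,242), and the gripper is clear. Handing in.

```bash
python3 -c "
from rig import bot
print(bot.job_done())"
```

```text
the job is handed in; nothing more can be done
None
```

I laid the reset arm, hub, window and mechanism flat in their own trays in that order, with both bolts still standing where they were and the gripper clear, and handed the job in at about 30 s; no verdict came back.

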